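Shut the praline drawer, then present the truffle dish to the bell

TASK

The truffle is already on its serving dish, so first push the praline drawer fully shut. Then take the dish by the wooden bar of its hoop, lift it straight up about 8 cm off the serving board and, over that spot, turn it a quarter turn, whichever way makes its red tab point at the brass bell, keeping the dish level and the truffle untouched in its middle. Finish while still holding the dish there, motionless, level and touching nothing else; leave everything else standing where it is.

Things in the scene. Friction and masses are not known exactly. Their poses are not given: they have to be found in the camera images.
- stock_drawer0 (a joint): opening of the drawer in the small white cabinet (200 deep, 190 wide, 100 mm high, standing on the table to the left, fixed): 0 = fully shut, about 0.05 to 0.09 m at the start. It slides level along the cabinet's own x axis, towards the robot to open; light friction of 1 to 2 N, stays where left, hard stop at 0. Brown praline balls lie inside
- stock_drawer0_handle (a point): middle of the drawer's steel bar handle, a round level bar 11 mm thick and 95 mm long, 62 mm above the table, whose axis stands 35 mm in front of the wooden drawer front. Its x axis points from the handle into the cabinet (the closing direction), z up. The bar can be pushed; the cabinet's top is 100 mm above the table
- board: dark wooden serving board, 200 x 460 x 12 mm, lying fixed on the table, long side along its y axis; origin at the centre of its underside
- board_top (a point): centre of the board's upper face, 12 mm above the table; the dish starts within about 10 mm of it
- dish: loose white round dished plate, 136 mm across, rim about 29 mm high, 0.2 to 0.35 kg. Origin at the centre of its underside, z up; +x points to its red tab. Inside: a small flat spot 12 mm across in the middle, 6 mm above the underside, surrounded by a shallow cone rising 9 degrees out to 48 mm radius, then a steeper rim. A brass hoop rises from the rim at +y and -y (67 mm from the axis, 3.5 mm bar radius) and carries a wooden grip bar over the middle
- dish_grip (a point): centre of the dish's wooden grip bar, straight above the dish's origin by 115 mm: 14 mm wide along the dish's x, 62 mm long along its y, 22 mm high. Pinch it from above across its width; 65 mm of free air lies under it down to the truffle
- dish_tab (a point): the red tab, 34 long x 26 wide x 7 mm, sticking out of the rim along the dish's +x; this point is on its top, 85 mm from the dish's axis
- truffle_center (a point): centre of the loose dark brown truffle, a hard ball 32 mm in diameter, about 20 g, lying in the middle of the dish; it rolls if the dish is tilted or jerked
- bell: brass domed service bell on a black foot, 72 mm across, 52 mm high, loose, standing at one end of the board, about 180 mm from the dish (either end: it changes places with the shaker); origin at the centre of its underside
- shaker: aluminium cocoa shaker with a white cap, 58 mm across, 71 mm high, loose, at the board's other end; origin at the centre of its underside
- jug: steel measuring jug with a handle, 96 mm across, 95 mm high, loose, behind the board; leave alone. Origin at the centre of its underside
- jar: amber jam jar with yellow cap, 64 mm across, 100 mm high, loose, at the back; leave alone. Origin at the centre of its underside
- loaf: brown loaf, 190 x 88 x 60 mm, loose, on the right; leave alone. Origin at the centre of its underside
- tart_ring: thin steel tart ring, 90 mm across, 28 mm high, loose, on the left; leave alone. Origin at the centre of its underside
- truffle: the truffle itself, see truffle_center (this origin lies on its surface and turns as it rolls; use the centre point)
Not all that is in view belongs to the job. Leave any orange look-alike of the dish alone.

How it is judged:
By the outcome, as a careful person would: the job done as asked, in the order asked, and still so for the second after the job is handed in, while the arm keeps its last pose, push and grip.
It also fails if it takes over 48 s, if anything falls off the work surface, if the arm or the gripper's body presses on something with over 40 N, if the wrist force passes 120 N, or if a joint passes its speed limit or range.

ROBOT

A 6-joint arm with a two-finger parallel gripper is mounted at the origin on the work surface. World frame = base frame: x ahead of the robot, y to its left, z up, the work surface at z = 0. Lengths are in m, angles in rad, forces in N, time in s.
With the tool pointing down it reaches from about 0.3 to 0.775 m from the base axis. Payload 14.6 kg.
Tool frame: the origin (TCP) lies on the centre line of the jaws, within the pads' length; the fingertips stand 22 mm ahead of it and the grasp point (between the pads) lies 3 mm ahead of it; x points along the fingers, y is the direction in which the jaws open and shut, and the axes are right-handed (so a half turn about x gives the same grasp; the last joint's range is limited). The gripper opens to 85 mm and grips with 20 to 120 N. Pads are 22 mm wide; open, the fingers measure 114 mm over their backs; the gripper's body (76 mm by 85 mm) begins 54 mm behind the grasp point. The pads swing forward as they close: fully open they stand 13 mm farther back than shut.
Start: joints at [1.275, 0.3, 1.521, -0, 1.321, -0.067], TCP at [0.125, 0.536, 0.253] pointing down, gripper open.
Joint ranges: [-3.03, 3.03], [-0.79, 2.21], [0.23, 2.52], [-1.04, 4.18], [0, 3.07], [-2.55, 2.55]. Speed limits (rad/s): [2.22, 2.22, 2.57, 3.14, 3.14, 3.14].

INTERFACE

Orientations are given as a unit quaternion [w, x, y, z].
In Python, from bench import read_state, get_image, camera_params, finish_job, recognise, trace, spot_point gives the robot as it stands. The module is installed in compiled form; this text tells all that it offers.
- The arm moves only by the tool play_rows, never from a script. Its argument "increments" is text: rows parted by semicolons, each of 7 numbers parted by spaces: the turn, a rotation vector about the tool's x, y, z in degrees, then the shift along the tool's x, y, z in m, then the closure in counts, from 0 (fully open) to 255 (shut). A call has 1 to 12 rows; each row is the pose to reach, as a shift and turn from the pose measured when the call began, along the tool's axes at that moment; what a row does not reach only later rows make up. A row lasts 1/12 s, in which the tool goes at most 41.7 mm and 7.16 degrees, less where a joint would pass 70% of its speed; a pose out of reach is approached as far as the arm can. A call with a gripper value outside its range is refused whole. The fingers move at their own pace and stop on an object; "force" is the grip in N (left out, the last holds). Time passes only in rows, so rows that repeat a pose let the fingers close. It gives the time, the measured TCP pose, the force and the opening at its end, in the units of the state.
- read_state(): the state, without advancing time (a new reading comes with each control period).
- get_image(name): name is "side" or "top"; returns the picture (400x640x3 uint8, red, green, blue); there is no depth.
- camera_params(name): a dict with "fx", "fy", "cx", "cy" (pixels), "distortion" ([k1, k2, p1, p2, k3] as OpenCV has them; the pictures are not rectified), "cam_to_world" (4x4, takes a point from camera to world coordinates). Camera axes: x right, y up, looking along -z (the intrinsics and any distortion apply to the point x, -y, -z); pixel columns grow to the right and rows downward; lengths in m; the calibration is good to about 2 mm. A picture is of the moment at which its call begins. camera_params takes no time and is no camera call.
- finish_job(): hands the job in, once; it reports no verdict.
Trained networks look in the newest picture that a camera, given by its name, has taken for a name from the list of things; names that differ only in an ending like _2 or _b are one class to them, and where a whole thing is asked for, a point or a joint stands for the part that bears it (a point fixed in the world has none). Each returns a list of dicts, best first, with "p" (0 to 1); they miss things now and then, are a little off and sometimes report something else, mostly with a low value. They report only what shows in the picture. A call takes as long as a camera call. They do not tell look-alikes from the thing itself.
- recognise(camera, target): "box" ([left, top, right, bottom] in pixels, round what is visible of it).
- trace(camera, target): "mask" (400x640 bool, what is visible of it) and "box" ([left, top, right, bottom] in pixels, round what is visible of it).
- spot_point(camera, target): "xy" ([column, row] in pixels: a listed point, or the origin of a listed thing).
The state is a dict: "t": time; "joint_pos": joint angles; "dq": joint speeds; "joint_efforts": joint torques, N m; "ee_pos": TCP position; "tcp_rot": TCP orientation; "force": force on the tool from outside, world axes, zero at the start; "ft_torque": the same for the moment, N m; "opening": finger opening in m.
Only numpy, scipy, OpenCV 4.12 (cv2) and the standard library are available. Lean on these libraries where they do the work, as an engineer would, in place of code of your own. Each camera call takes 0.05 s, during which the arm holds its last target.

## Working session

There is one attempt and no reset: what is moved stays moved. The work goes in short steps, Python scripts to look and compute and a tool call to move; the robot and the scene stay as the last step left them, time stands still between calls to the robot, and variables do not carry over. Pictures are saved under pics/ and viewed, and the job is handed in when it is done.

Besides the shell and the picture viewer there is one more tool, called after "Emit:" as name(argument=value, ...), one argument or row to a line, values as JSON. play_rows: Moves the arm, as the interface text tells. Its arguments: {"type":"object","properties":{"increments":{"type":"string"},"force":{"type":"number"}},"required":["increments"]}

```bash
mkdir -p pics
cat > h.py <<'E'
import numpy as np, cv2
from bench import *
def K(n):
    c=camera_params(n); return np.array([[c['fx'],0,c['cx']],[0,c['fy'],c['cy']],[0,0,1.]]),np.array(c['distortion'],float),np.array(c['cam_to_world'])
def ray(n,xy):
    k,d,T=K(n); u=cv2.undistortPoints(np.array([[xy]],float),k,d)[0,0]
    v=T[:3,:3]@np.array([u[0],-u[1],-1.]); return T[:3,3],v
def at_z(n,xy,z):
    o,v=ray(n,xy); return o+v*(z-o[2])/v[2]
def proj(n,P):
    k,d,T=K(n); p=np.atleast_2d(P)-T[:3,3]; p=p@T[:3,:3]; p=p*[1,-1,-1]
    return cv2.projectPoints(p,np.zeros(3),np.zeros(3),k,d)[0][:,0]
def tri(xs,xt):
    A=[];b=[]
    for n,x in(('side',xs),('top',xt)):
        o,v=ray(n,x); v/=np.linalg.norm(v); M=np.eye(3)-np.outer(v,v); A.append(M);b.append(M@o)
    A=np.vstack(A);b=np.hstack(b); x,r,_,_=np.linalg.lstsq(A,b,rcond=None); return x,r**.5
def save(n,f):
    im=get_image(n); cv2.imwrite('pics/'+f,im[:,:,::-1]); return im
E
python3 - <<'E'
from h import *
save('side','s0.png');save('top','t0.png')
s=read_state();print(s['t'],s['ee_pos'],s['tcp_rot'],s['force'],s['opening'])
for n in('side','top'):
    for t in('dish_grip','dish_tab','truffle_center','stock_drawer0_handle','bell','shaker','dish','board_top'):
        print(n,t,[(np.round(r['xy'],1).tolist(),round(r['p'],2)) for r in spot_point(n,t)][:3])
print(read_state()['t'])
E
```

```text
0.1 [0.12469695 0.53549344 0.25278079] [ 0.70242171  0.08034869  0.702549   -0.08107239] [-0.94427533 -0.44741916 -0.21656045] 0.08529296926543108
side dish_grip [([199.8, 152.4], 0.94), ([243.9, 260.2], 0.7), ([316.1, 222.1], 0.59)]
side dish_tab [([342.8, 228.8], 0.84), ([177.2, 178.4], 0.68), ([218.0, 285.4], 0.65)]
side truffle_center [([317.5, 241.6], 0.45), ([376.1, 190.5], 0.35)]
side stock_drawer0_handle [([245.9, 140.7], 0.56)]
side bell [([350.7, 285.1], 0.7)]
side shaker [([294.6, 203.1], 0.9)]
side dish [([318.1, 245.5], 0.83), ([253.2, 287.4], 0.76)]
side board_top [([315.9, 245.7], 0.96), ([339.4, 229.8], 0.23)]
top dish_grip [([238.5, 280.1], 0.67), ([357.1, 210.7], 0.6)]
top dish_tab [([354.1, 191.3], 0.8), ([243.2, 301.2], 0.79), ([361.9, 298.3], 0.7)]
top truffle_center [([359.7, 216.7], 0.37)]
top stock_drawer0_handle [([230.9, 230.5], 0.88)]
top bell [([403.2, 206.8], 0.63)]
top shaker [([303.5, 215.1], 0.73)]
top dish [([243.4, 278.5], 0.95), ([364.9, 271.3], 0.7), ([356.5, 213.6], 0.69)]
top board_top [([358.3, 218.3], 0.92), ([360.6, 214.2], 0.23)]
0.9
```

View pics/s0.png

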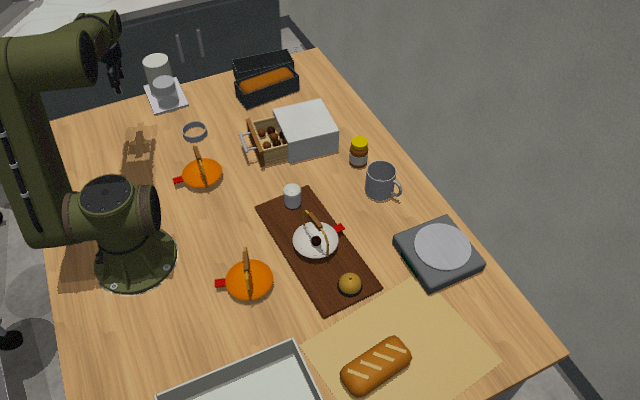

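View pics/t0.png

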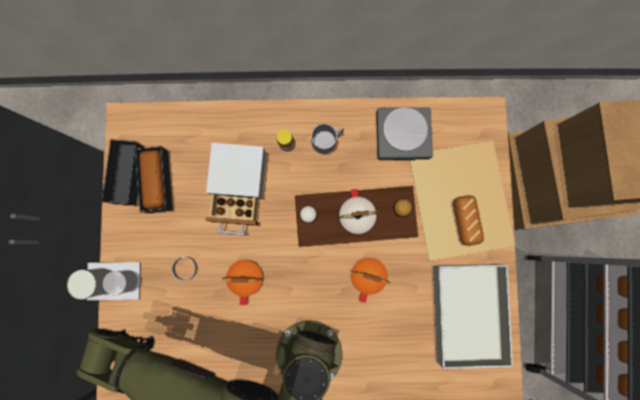

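The wanted white dish is at side (316,240) and top (357,215). Two orange look-alikes stand at side (202,173) and (249,278), which are top (244,278) and (369,275). I choose the white one on the dark board. Its red tab points away from the robot, and the bell is at the right end, top (403,207). Next I'll take a close crop and measure.

Run:
```python
from h import *
a=cv2.imread('pics/s0.png')[190:280,260:380];b=cv2.imread('pics/t0.png')[170:250,290:420]
c=cv2.imread('pics/s0.png')[90:180,225:345];d=cv2.imread('pics/t0.png')[140:240,190:320]
r=lambda x:cv2.resize(x,(400,290),interpolation=cv2.INTER_CUBIC)
cv2.imwrite('pics/c0.png',np.vstack([np.hstack([r(a),r(b)]),np.hstack([r(c),r(d)])]))
P=lambda *a:print(*[np.round(x,4) for x in a])
P(*tri((316.1,222.1),(357.1,210.7)));print('tab');P(*tri((342.8,228.8),(354.1,191.3)));P(at_z('top',(354.1,191.3),.04),at_z('side',(342.8,228.8),.04))
print('truf');P(*tri((317.5,241.6),(359.7,216.7)))
print('handle');P(*tri((245.9,140.7),(230.9,230.5)));P(at_z('top',(230.9,230.5),.062),at_z('side',(245.9,140.7),.062))
print('bell');P(at_z('top',(403.2,206.8),.012),at_z('side',(350.7,285.1),.012))
print('shaker');P(at_z('top',(303.5,215.1),.012),at_z('side',(294.6,203.1),.012))
print('dish');P(at_z('top',(356.5,213.6),.012),at_z('side',(318.1,245.5),.012))
print('board');P(at_z('top',(358.3,218.3),.012),at_z('side',(315.9,245.7),.012))
```

```text
[ 0.523  -0.1834  0.1078] [0.0024]
tab
[ 0.6091 -0.1826  0.0255] [0.004]
[ 0.6044 -0.1805  0.04  ] [ 0.6064 -0.1929  0.04  ]
truf
[ 0.5124 -0.2008  0.0375] [0.0063]
handle
[0.4646 0.2773 0.0677] [0.003]
[0.4628 0.2791 0.062 ] [0.4682 0.2828 0.062 ]
bell
[ 0.5454 -0.3699  0.012 ] [ 0.5451 -0.3653  0.012 ]
shaker
[0.5196 0.0127 0.012 ] [ 0.5232 -0.0133  0.012 ]
dish
[ 0.5221 -0.19    0.012 ] [ 0.5201 -0.199   0.012 ]
board
[ 0.504  -0.1964  0.012 ] [ 0.5137 -0.1969  0.012 ]
```

View pics/c0.png

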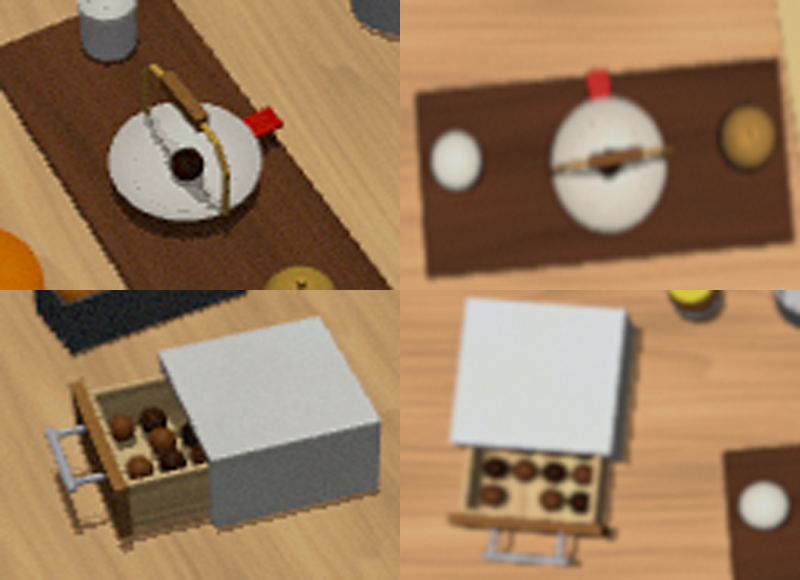

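Run:
```python
from h import *
from scipy.optimize import least_squares
P=lambda *a:print(*[np.round(x,4) for x in a])
# cabinet, side crop scale x 400/120, y 290/90
S=lambda u,v:(225+u/3.333,90+(v-290)/3.222); T=lambda u,v:(190+(u-400)/3.077,140+(v-290)/2.9)
t=[at_z('top',T(*p),.1) for p in((466,298),(628,310),(610,458),(452,443))]
s=[at_z('side',S(*p),.1) for p in((160,353),(320,318),(380,422),(207,461))]
P(*t);P(*s)
for q in(t,s): pass
P(np.mean(t,0),np.mean(s,0))
print('handle ends');P(at_z('top',T(488,558),.062),at_z('top',T(570,562),.062));P(at_z('side',S(48,430),.062),at_z('side',S(72,487),.062))
# dish fit
S=lambda u,v:(260+u/3.333,190+v/3.222); T=lambda u,v:(290+(u-400)/3.077,170+v/3.625)
# points: model(dish frame), cam, pixel
hz=.115
obs=[((0,.031,hz),'side',S(165,75)),((0,-.031,hz),'side',S(202,116)),((0,.031,hz),'top',T(590,162)),((0,-.031,hz),'top',T(642,155)),
((.085,0,.0285),'side',(342.8,228.8)),((.085,0,.0285),'top',(354.1,191.3)),((0,0,hz),'side',(316.1,222.1)),((0,0,hz),'top',(357.1,210.7)),((0,0,.022),'side',S(187,164)),((0,0,0),'side',(318.1,245.5)),((0,0,0),'top',(356.5,213.6))]
def f(q):
    c,s_=np.cos(q[2]),np.sin(q[2]);o=[]
    for m,n,x in obs:
        p=[q[0]+c*m[0]-s_*m[1],q[1]+s_*m[0]+c*m[1],m[2]+.012]
        o.append((proj(n,p)[0]-x))
    return np.ravel(o)
r=least_squares(f,[.52,-.19,0],loss='soft_l1');P(r.x,np.degrees(r.x[2]));print(np.round(f(r.x).reshape(-1,2),1))
```

```text
[0.7847 0.3448 0.1   ] [0.7658 0.1509 0.1   ] [0.5774 0.1722 0.1   ] [0.5993 0.359  0.1   ]
[0.6023 0.3553 0.1   ] [0.785  0.3371 0.1   ] [0.7647 0.1504 0.1   ] [0.5794 0.1711 0.1   ]
[0.6818 0.2567 0.1   ] [0.6829 0.2535 0.1   ]
handle ends
[0.4564 0.3245 0.062 ] [0.4498 0.226  0.062 ]
[0.4602 0.3284 0.062 ] [0.4523 0.2321 0.062 ]
[ 0.5171 -0.1922  0.0589] 3.3754
[[ 1.5  0.1]
 [ 0.7  2.2]
 [-0.5 -1.7]
 [ 0.  -1.1]
 [-2.2 -0.9]
 [ 1.8  0.6]
 [-0.  -1.4]
 [ 2.9  1.6]
 [ 0.1 -1. ]
 [-1.9 -1.3]
 [ 0.6  1.3]]
```

Run:
```python
from h import *
P=lambda *a:print(*[np.round(x,4) for x in a])
P(*tri((199.8,152.4),(238.5,280.1)));P(at_z('top',(244,278),.02),at_z('side',(202,175),.02))
P(at_z('top',(184,268),.02))
P(at_z('top',(295.5,196.2),.012),at_z('top',(412.9,186.6),.012))
from scipy.spatial.transform import Rotation as R
q=read_state()['tcp_rot'];M=R.from_quat([q[1],q[2],q[3],q[0]]).as_matrix();P(M)
p=read_state()['ee_pos']
for t in([.405,.2835,.21],[.408,.2832,.072]): P((np.array(t)-p)@M)
```

```text
[0.2912 0.2377 0.1181] [0.0078]
[0.2859 0.2382 0.02  ] [0.2853 0.2309 0.02  ]
[0.3261 0.4648 0.02  ]
[0.5928 0.0426 0.012 ] [ 0.6231 -0.4103  0.012 ]
[[ 0.      0.2268  0.9739]
 [ 0.      0.9739 -0.2268]
 [-1.      0.      0.    ]]
[ 0.0433 -0.182   0.3301]
[ 0.1813 -0.1817  0.3331]
```

Emit:
play_rows(
  increments="0 0 0 0.003 -0.010 0.018 60;-1 0 0 0.007 -0.028 0.05 160;-2 0 0 0.011 -0.046 0.083 255;-3 0 0 0.015 -0.064 0.116 255;-4 0 0 0.019 -0.082 0.149 255;-5 0 0 0.023 -0.1 0.182 255;-6 0 0 0.027 -0.118 0.215 255;-6.8 0 0 0.031 -0.136 0.248 255;-6.8 0 0 0.035 -0.154 0.28 255;-6.8 0 0 0.039 -0.168 0.306 255;-6.8 0 0 0.043 -0.178 0.324 255;-6.8 0 0 0.043 -0.182 0.33 255",
  force=40,
)

```text
t: 1.9
ee_pos: [0.4064, 0.2816, 0.2096]
tcp_rot: [0.706, 0.04, 0.706, -0.04]
force: [0.2, 0.0, -0.3]
opening: 0.0002
```

Emit:
play_rows(
  increments="0 0 0 0.015 0 0 255;0 0 0 0.04 0 0 255;0 0 0 0.07 0 0 255;0 0 0 0.1 0 0 255;0 0 0 0.125 0 0 255;0 0 0 0.136 0 0 255;0 0 0 0.138 0 0 255;0 0 0 0.138 0 0 255",
)

```text
t: 2.57
ee_pos: [0.4063, 0.2819, 0.072]
tcp_rot: [0.706, 0.039, 0.706, -0.04]
force: [0.5, 0.1, -0.1]
opening: -0.0001
```

Run:
```python
from h import *
a=save('side','s1.png');b=save('top','t1.png')
r=lambda x:cv2.resize(x[:,:,::-1],(400,400),interpolation=cv2.INTER_CUBIC)
cv2.imwrite('pics/c1.png',np.hstack([r(a[70:190,200:320]),r(b[150:270,180:300])]))
s=read_state();print(s['t'],s['ee_pos'],s['force'])
```

```text
2.6667 [0.40693221 0.28207363 0.07311787] [ 0.62895496 -0.44787737  0.08031092]
```

View pics/c1.png

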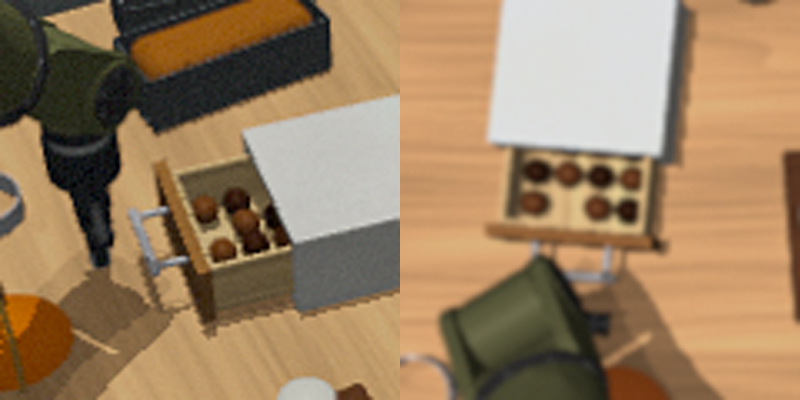

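Emit:
play_rows(
  increments="0 0 0 0 0 0.005 255;0 0 0 0 0 0.012 255;0 0 0 0 0 0.02 255;0 0 0 0 0 0.027 255;0 0 0 0 0 0.034 255;0 0 0 0 0 0.041 255;0 0 0 0 0 0.048 255;0 0 0 0 0 0.055 255;0 0 0 0 0 0.062 255;0 0 0 0 0 0.069 255;0 0 0 0 0 0.075 255;0 0 0 0 0 0.08 255",
)

```text
t: 3.67
ee_pos: [0.4871, 0.273, 0.0731]
tcp_rot: [0.706, 0.04, 0.706, -0.04]
force: [-1.1, 1.7, 0.1]
opening: 0.0001
```

Emit:
play_rows(
  increments="0 0 0 0 0 0.003 255;0 0 0 0 0 0.006 255;0 0 0 0 0 0.009 255;0 0 0 0 0 0.012 255;0 0 0 0 0 0.014 255",
)

```text
t: 4.08
ee_pos: [0.5012, 0.2714, 0.0731]
tcp_rot: [0.706, 0.04, 0.706, -0.04]
force: [-1.0, 1.8, 0.1]
opening: 0.0002
```

Run:
```python
from h import *
a=save('side','s2.png');b=save('top','t2.png')
r=lambda x:cv2.resize(x[:,:,::-1],(400,400),interpolation=cv2.INTER_CUBIC)
cv2.imwrite('pics/c2.png',np.hstack([r(a[70:190,220:340]),r(b[130:250,180:300])]))
s=read_state();print(s['t'],s['ee_pos'],s['force'])
```

```text
4.1833 [0.50126151 0.27132859 0.07316318] [ 0.23983446 -0.15931525  0.01744803]
```

View pics/c2.png

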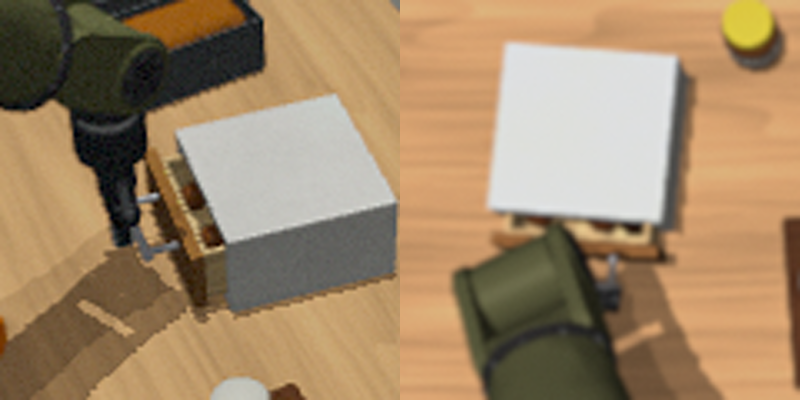

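Emit:
play_rows(
  increments="0 0 0 0 0 0.004 255;0 0 0 0 0 0.008 255;0 0 0 0 0 0.011 255;0 0 0 0 0 0.014 255",
)

```text
t: 4.52
ee_pos: [0.5156, 0.2697, 0.0732]
tcp_rot: [0.707, 0.04, 0.705, -0.04]
force: [0.6, 0.8, -0.4]
opening: 0.0003
```

Emit:
play_rows(
  increments="0 0 0 0 0 0.002 255;0 0 0 0 0 0.004 255",
)

```text
t: 4.68
ee_pos: [0.5198, 0.2693, 0.0732]
tcp_rot: [0.707, 0.04, 0.705, -0.04]
force: [-1.1, 1.7, -0.0]
opening: 0.0003
```

Emit:
play_rows(
  increments="0 0 0 0 0 0.002 255;0 0 0 0 0 0.003 255",
)

```text
t: 4.85
ee_pos: [0.5231, 0.2688, 0.0732]
tcp_rot: [0.707, 0.04, 0.705, -0.04]
force: [-2.0, 0.1, -0.5]
opening: 0.0003
```

Emit:
play_rows(
  increments="0 0 0 0 0 0.001 255;0 0 0 0 0 0.003 255",
)

```text
t: 5.02
ee_pos: [0.5253, 0.2686, 0.073]
tcp_rot: [0.706, 0.04, 0.706, -0.04]
force: [-21.6, 3.7, 9.8]
opening: -0.0002
```

Emit:
play_rows(
  increments="0 0 0 0 0 0.001 255;0 0 0 0 0 0.002 255",
)

```text
t: 5.18
ee_pos: [0.5254, 0.2687, 0.0729]
tcp_rot: [0.704, 0.039, 0.708, -0.04]
force: [-24.9, 2.5, 14.2]
opening: -0.0001
```

Run:
```python
from h import *
a=save('side','s3.png');b=save('top','t3.png')
r=lambda x:cv2.resize(x[:,:,::-1],(400,400),interpolation=cv2.INTER_CUBIC)
cv2.imwrite('pics/c3.png',np.hstack([r(a[70:190,220:340]),r(b[130:250,180:300])]))
s=read_state();print(s['t'],s['ee_pos'],s['force'])
```

```text
5.2833 [0.52532376 0.26868317 0.07299791] [-19.66341252   0.83042211  11.68133326]
```

View pics/c3.png

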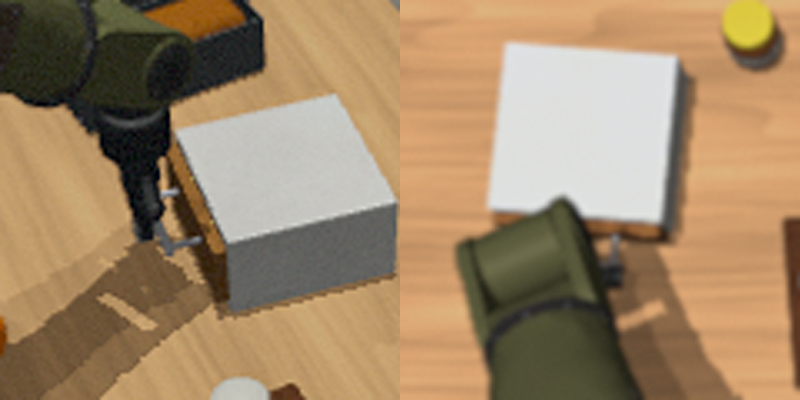

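Emit:
play_rows(
  increments="0 0 0 0 0 -0.006 255;0 0 0 0 0 -0.02 255;0 0 0 0 0 -0.035 200;0 0 0 -0.015 0 -0.042 150;0 0 0 -0.045 0 -0.042 100;0 0 0 -0.08 0 -0.042 50;0 0 0 -0.115 0 -0.042 0;0 0 0 -0.15 0 -0.042 0;0 0 0 -0.175 0 -0.042 0;0 0 0 -0.187 0 -0.042 0;0 0 0 -0.187 0 -0.042 0",
)

```text
t: 6.2
ee_pos: [0.4854, 0.2738, 0.2635]
tcp_rot: [0.706, 0.04, 0.706, -0.039]
force: [0.8, 0.6, 0.1]
opening: 0.0851
```

Run:
```python
from h import *
a=save('side','s4.png');b=save('top','t4.png')
cv2.imwrite('pics/c4s.png',cv2.resize(a[190:290,260:385,::-1],(800,600),interpolation=cv2.INTER_CUBIC))
cv2.imwrite('pics/c4t.png',cv2.resize(b[175:255,290:420,::-1],(800,492),interpolation=cv2.INTER_CUBIC))
s=read_state();print(s['t'],s['ee_pos'],s['tcp_rot'],s['force'],s['joint_pos'])
```

```text
6.3 [0.48453498 0.27336809 0.25961328] [ 0.70389966  0.03935805  0.7080737  -0.04009794] [-0.6593074  -0.54279121 -0.72457228] [ 0.4470592   0.3119546   1.49042291  0.00198068  1.34489132 -1.01175882]
```

View pics/s4.png

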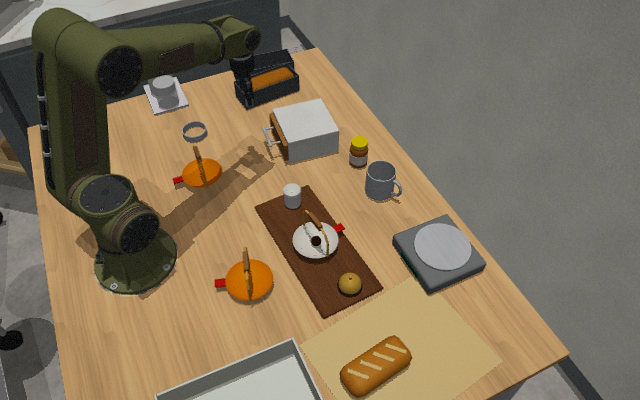

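View pics/c4s.png

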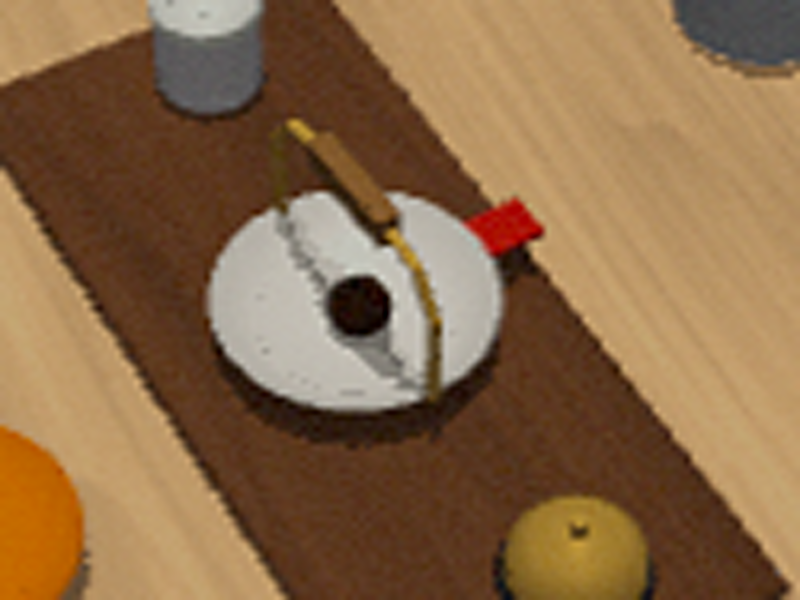

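View pics/c4t.png

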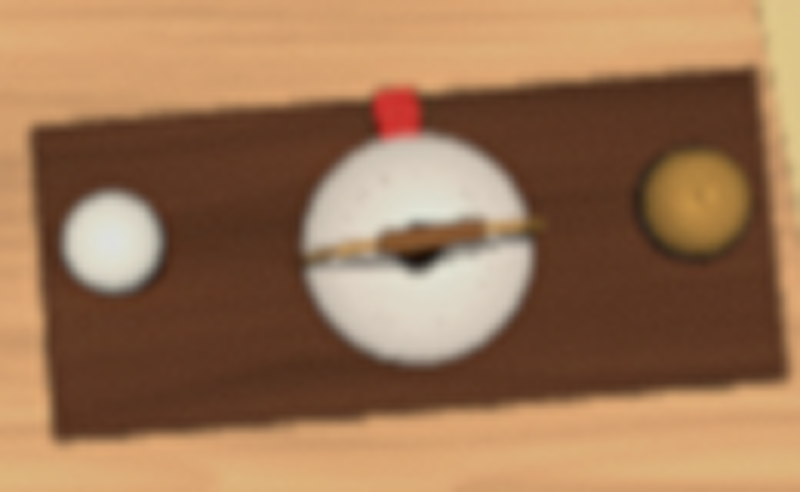

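```bash
cat > fit.py <<'E'
from h import *
from scipy.optimize import least_squares
P=lambda *a:print(*[np.round(x,4) for x in a])
S=lambda u,v:(260+(u+.5)/6.4-.5,190+(v+.5)/6-.5); T=lambda u,v:(290+(u+.5)/6.154-.5,175+(v+.5)/6.15-.5)
th=np.linspace(0,2*np.pi,180,endpoint=False);circ=np.c_[.068*np.cos(th),.068*np.sin(th),0*th+.041]
def w(q,m): c,s=np.cos(q[2]),np.sin(q[2]); return [q[0]+c*m[0]-s*m[1],q[1]+s*m[0]+c*m[1],m[2]+.012]
def f(q,hc=None):
    o=[]
    for n,e in(('side',[*S(208,190),*S(505,412)]),('top',[*T(302,131),*T(535,363)])):
        p=proj(n,circ+[q[0],q[1],0]); o+=list(np.r_[p.min(0),p.max(0)]-e)
    pts=[((0,0,.126),'top',T(433,237)),((0,.031,.12),'side',S(315,140)),((0,-.031,.12),'side',S(390,230)),((.085,0,.028),'top',T(397,113)),((.085,0,.028),'side',S(508,228)),
     ((0,.031,.126),'top',T(380,243)),((0,-.031,.126),'top',T(487,230)),((0,.067,q[3]),'top',T(303,258)),((0,-.067,q[3]),'top',T(545,225)),((0,-.067,q[3]),'side',S(437,322)),((0,.067,q[3]),'side',S(277,135))]
    for m,n,x in pts: o+=list(proj(n,w(q,m))[0]-x)
    return np.array(o)
r=least_squares(f,[.52,-.19,.06,.08],loss='soft_l1');q=r.x
if __name__=='__main__':
    P(q,np.degrees(q[2]));print(np.round(f(q),1))
    for cam in('top','side'):
        import itertools
        for ax in(0,):
            pass
    # truffle
    P(at_z('side',S(359,305),.034))
    # bell rim dome
    P(at_z('top',T(695,203),.04),at_z('side',S(577,545),.045), at_z('top',T(705,193),.064),at_z('side',S(577,530),.064))
E
python3 fit.py
```

```text
[ 0.5136 -0.192   0.1224  0.0861] 7.0154
[ 0.4 -0.1 -0.7 -0.6  1.   1.4 -0.6 -0.2  0.3 -0.1  0.5  0.   0.2 -0.7
  0.4  0.  -0.3 -0.5  0.2  0.2  0.2 -0.1  2.  -0.  -0.6  0.3 -0.4 -0.3
  0.3  0.2]
[ 0.5148 -0.1932  0.034 ]
[ 0.5398 -0.3615  0.04  ] [ 0.539  -0.3677  0.045 ] [ 0.5434 -0.3629  0.064 ] [ 0.5365 -0.3707  0.064 ]
```

```bash
cat > go.py <<'E'
from h import *
import sys
from scipy.spatial.transform import Rotation as R
def plan(t,yaw):
    s=read_state();q=s['tcp_rot'];M=R.from_quat([q[1],q[2],q[3],q[0]])
    ya=np.radians(yaw);y=np.array([np.cos(ya),np.sin(ya),0]);x=np.array([0,0,-1.]);G=R.from_matrix(np.c_[x,y,np.cross(x,y)])
    A=M.as_matrix()
    print('t',s['t'],'pos',np.round(s['ee_pos'],4),'yaw_y',np.degrees(np.arctan2(A[1,1],A[0,1])).round(2),'xaxis',np.round(A[:,0],4),'F',np.round(s['force'],1),'op',round(s['opening'],4))
    print('shift',np.round(A.T@(np.array(t)-s['ee_pos']),4),'turn',np.degrees((M.inv()*G).as_rotvec()).round(2))
if __name__=='__main__': plan([float(v) for v in sys.argv[1:4]],float(sys.argv[4]))
E
python3 go.py .5136 -.192 .2 7
```

```text
t 6.3 pos [0.4845 0.2734 0.2596] yaw_y 83.56 xaxis [-6.e-03 -7.e-04 -1.e+00] F [-0.7 -0.5 -0.7] op 0.0849
shift [ 0.0598 -0.4591  0.0814] turn [76.56 -0.23  0.29]
```

Emit:
play_rows(
  increments="6.5 0 0 0 -0.02 0.004 0;13 0 0 0 -0.06 0.011 0;19.5 0 0 0 -0.1 0.018 0;26 0 0 0 -0.14 0.025 0;32.5 0 0 0 -0.18 0.032 0;39 0 0 0 -0.22 0.039 0;45.5 0 0 0 -0.26 0.046 0;52 0 0 0 -0.3 0.053 0;58.5 0 0 0 -0.34 0.06 0;65 0 0 0 -0.38 0.068 0;71 0 0 0 -0.415 0.074 0;75 0 0 0.01 -0.44 0.078 0",
)

```text
t: 7.3
ee_pos: [0.5124, -0.1756, 0.2492]
tcp_rot: [0.533, 0.462, 0.536, -0.465]
force: [0.9, 0.1, 1.0]
opening: 0.0855
```

```bash
python3 go.py .5136 -.192 .2 7
```

```text
t 7.3 pos [ 0.5124 -0.1756  0.2492] yaw_y 8.13 xaxis [-0.0059 -0.0011 -1.    ] F [0.9 0.1 1. ] op 0.0855
shift [ 0.0492 -0.0008  0.0164] turn [1.13 0.02 0.34]
```

Emit:
play_rows(
  increments="0.5 0 0.1 0.01 0 0.005 0;1.1 0 0.3 0.03 -0.0005 0.013 0;1.1 0 0.3 0.045 -0.0008 0.0164 0;1.1 0 0.3 0.049 -0.0008 0.0164 0;1.1 0 0.3 0.049 -0.0008 0.0164 0;1.1 0 0.3 0.049 -0.0008 0.0164 0",
)

```text
t: 7.8
ee_pos: [0.5137, -0.1914, 0.2002]
tcp_rot: [0.53, 0.468, 0.53, -0.468]
force: [-0.0, 0.1, -0.0]
opening: 0.0855
```

Run:
```python
from h import *
from go import plan
for i in range(2):
    a=get_image('side');plan([.5136,-.192,.130],7)
    s=read_state();print(np.round(s['joint_pos'],4))
b=get_image('top')
r=lambda x:cv2.resize(x[:,:,::-1],(400,400),interpolation=cv2.INTER_CUBIC)
cv2.imwrite('pics/c5.png',np.hstack([r(a[170:270,260:360]),r(b[165:265,310:410])]))
```

```text
t 7.85 pos [ 0.5139 -0.1915  0.2008] yaw_y 7.09 xaxis [-1.e-04 -6.e-04 -1.e+00] F [ 0.3  0.1 -0.8] op 0.0854
shift [ 0.0708 -0.0004  0.0004] turn [0.09 0.03 0.01]
[-4.2330e-01  3.4450e-01  1.5886e+00 -6.0000e-04  1.2083e+00 -5.4680e-01]
t 7.9 pos [ 0.514  -0.1916  0.2011] yaw_y 7.09 xaxis [ 4.e-04 -8.e-04 -1.e+00] F [-0.9  0.4  0.2] op 0.0856
shift [ 0.0711 -0.0005  0.0003] turn [ 0.09  0.05 -0.02]
[-4.2340e-01  3.4420e-01  1.5884e+00 -6.0000e-04  1.2083e+00 -5.4690e-01]
```

View pics/c5.png

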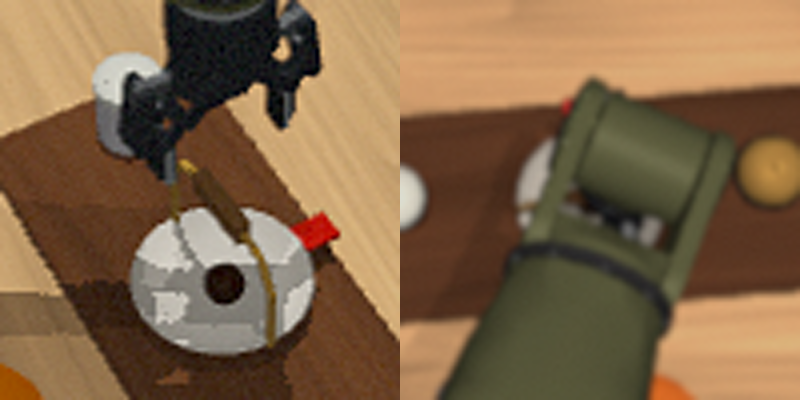

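Emit:
play_rows(
  increments="0 0 0 0.008 -0.0002 0.0003 0;0 0 0 0.025 -0.0004 0.0003 0;0 0 0 0.042 -0.0004 0.0003 60;0 0 0 0.058 -0.0004 0.0003 110;0 0 0 0.067 -0.0004 0.0003 140;0 0 0 0.071 -0.0004 0.0003 160;0 0 0 0.071 -0.0004 0.0003 170;0 0 0 0.071 -0.0004 0.0003 170;0 0 0 0.071 -0.0004 0.0003 170",
  force=30,
)

```text
t: 8.7
ee_pos: [0.5141, -0.1923, 0.1311]
tcp_rot: [0.531, 0.468, 0.529, -0.468]
force: [-0.5, 0.2, 1.1]
opening: 0.0286
```

Run:
```python
from h import *
from go import plan
a=get_image('side');plan([.5136,-.192,.130],7)
cv2.imwrite('pics/c6.png',cv2.resize(a[180:260,270:370,::-1],(800,600),interpolation=cv2.INTER_CUBIC))
```

```text
t 8.75 pos [ 0.5141 -0.1923  0.131 ] yaw_y 7.08 xaxis [ 0.0019 -0.0015 -1.    ] F [0.6 1.  0.2] op 0.0285
shift [ 0.001  -0.0004 -0.0003] turn [ 0.08  0.1  -0.1 ]
```

View pics/c6.png

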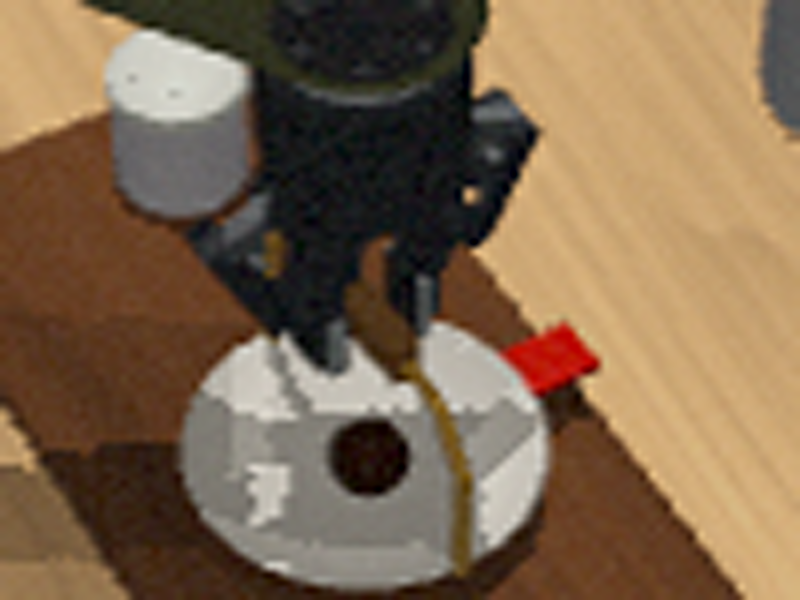

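Emit:
play_rows(
  increments="0 0 0 0.001 0 0 176;0 0 0 0.001 0 0 182;0 0 0 0.001 0 0 188;0 0 0 0.001 0 0 188",
  force=20,
)

```text
t: 9.08
ee_pos: [0.5141, -0.1923, 0.1302]
tcp_rot: [0.531, 0.468, 0.529, -0.468]
force: [-0.0, 0.5, 0.1]
opening: 0.0221
```

Run:
```python
from h import *
from go import plan
a=get_image('side');plan([.5136,-.192,.130],7)
cv2.imwrite('pics/c7.png',cv2.resize(a[180:260,270:370,::-1],(800,600),interpolation=cv2.INTER_CUBIC))
```

```text
t 9.1333 pos [ 0.5141 -0.1923  0.1301] yaw_y 7.08 xaxis [ 0.0021 -0.0016 -1.    ] F [-0.6 -0.1 -0.4] op 0.0227
shift [ 0.0001 -0.0004 -0.0003] turn [ 0.08  0.1  -0.11]
```

View pics/c7.png

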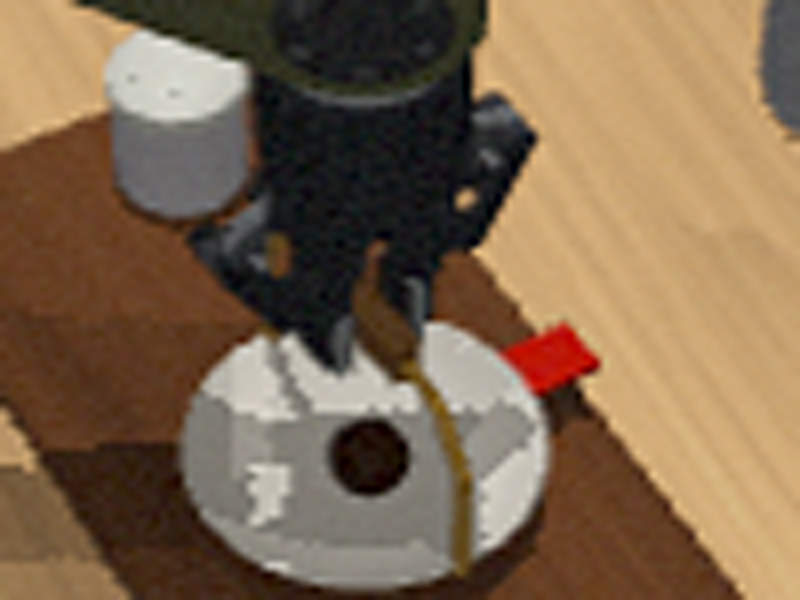

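Emit:
play_rows(
  increments="0 0 0 0 0.0005 0 191;0 0 0 0 0.001 0 195;0 0 0 0 0.001 0 198;0 0 0 0 0.001 0 198",
  force=20,
)

```text
t: 9.47
ee_pos: [0.5151, -0.1921, 0.1301]
tcp_rot: [0.531, 0.468, 0.529, -0.468]
force: [-0.0, -0.2, -0.1]
opening: 0.0193
```

Run:
```python
from h import *
from go import plan
a=get_image('side');plan([.5136,-.192,.130],7)
cv2.imwrite('pics/c8.png',cv2.resize(a[200:250,290:350,::-1],(720,600),interpolation=cv2.INTER_CUBIC))
```

```text
t 9.5167 pos [ 0.5151 -0.1922  0.1301] yaw_y 7.08 xaxis [ 0.002  -0.0016 -1.    ] F [-0.8  0.3  0.2] op 0.0188
shift [ 0.0001 -0.0014 -0.0003] turn [ 0.08  0.1  -0.1 ]
```

View pics/c8.png

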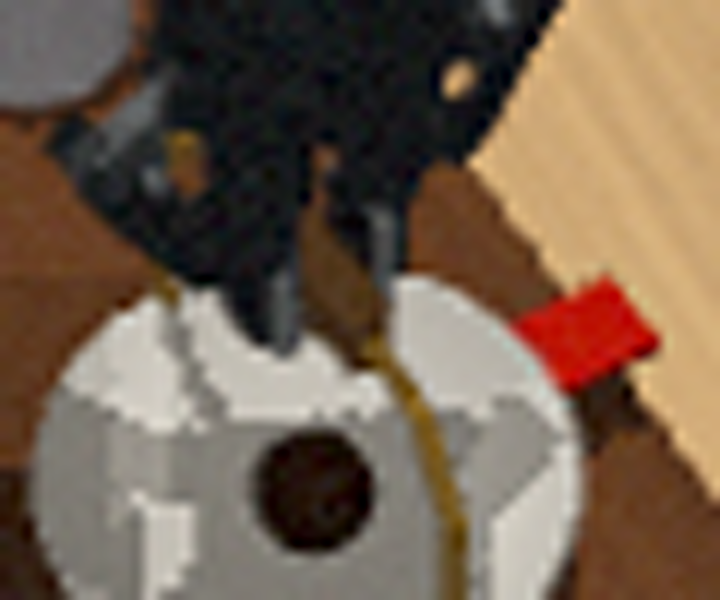

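Emit:
play_rows(
  increments="0 0 0 0 0 0 201;0 0 0 0 0 0 204;0 0 0 0 0 0 207;0 0 0 0 0 0 207",
  force=20,
)

```text
t: 9.85
ee_pos: [0.515, -0.1921, 0.1301]
tcp_rot: [0.531, 0.468, 0.529, -0.468]
force: [-1.7, 0.1, 0.2]
opening: 0.0159
```

Run:
```python
from go import plan
plan([.5136,-.192,.130],7)
```

```text
t 9.85 pos [ 0.515  -0.1921  0.1301] yaw_y 7.08 xaxis [ 0.0018 -0.0016 -1.    ] F [-1.7  0.1  0.2] op 0.0159
shift [ 0.0001 -0.0014 -0.0003] turn [ 0.08  0.1  -0.09]
```

Emit:
play_rows(
  increments="0 0 0 0 -0.0008 0 207;0 0 0 0 -0.0008 0 210;0 0 0 0 -0.0008 0 213;0 0 0 0 -0.0008 0 218;0 0 0 0 -0.0008 0 225",
  force=20,
)

```text
t: 10.27
ee_pos: [0.5141, -0.1923, 0.1301]
tcp_rot: [0.531, 0.468, 0.529, -0.468]
force: [-2.3, -0.7, 2.3]
opening: 0.0138
```

Emit:
play_rows(
  increments="0 0 0 0 0 0 240;0 0 0 0 0 0 255;0 0 0 0 0 0 255;0 0 0 0 0 0 255",
  force=60,
)

```text
t: 10.6
ee_pos: [0.5141, -0.1923, 0.1302]
tcp_rot: [0.531, 0.468, 0.529, -0.468]
force: [-1.7, -0.8, 3.1]
opening: 0.0128
```

Run:
```python
from h import *
from go import plan
a=get_image('side');plan([.5136,-.192,.130],7)
cv2.imwrite('pics/c9.png',cv2.resize(a[200:270,280:360,::-1],(685,600),interpolation=cv2.INTER_CUBIC))
```

```text
t 10.65 pos [ 0.5141 -0.1923  0.1302] yaw_y 7.09 xaxis [ 0.0015 -0.0017 -1.    ] F [-1.1 -0.9  2.2] op 0.0132
shift [ 0.0002 -0.0005 -0.0004] turn [ 0.09  0.11 -0.07]
```

View pics/c9.png

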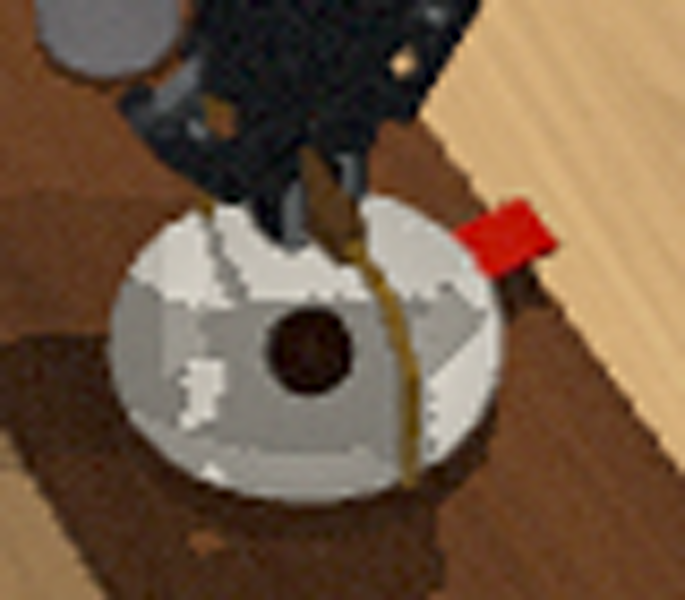

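Emit:
play_rows(
  increments="0 0 0 -0.0003 0 0 255;0 0 0 -0.001 0 0 255;0 0 0 -0.002 0 0 255;0 0 0 -0.0035 0 0 255;0 0 0 -0.0055 0 0 255;0 0 0 -0.008 0 0 255;0 0 0 -0.0105 0 0 255;0 0 0 -0.013 0 0 255;0 0 0 -0.015 0 0 255;0 0 0 -0.0165 0 0 255;0 0 0 -0.0175 0 0 255;0 0 0 -0.018 0 0 255",
)

```text
t: 11.65
ee_pos: [0.5141, -0.1923, 0.1483]
tcp_rot: [0.531, 0.468, 0.529, -0.468]
force: [0.5, -0.0, -3.0]
opening: 0.013
```

Run:
```python
from h import *
from go import plan
a=get_image('side');plan([.5141,-.1923,.210],7)
cv2.imwrite('pics/c10.png',cv2.resize(a[190:270,280:360,::-1],(600,600),interpolation=cv2.INTER_CUBIC))
```

```text
t 11.7 pos [ 0.5141 -0.1923  0.1483] yaw_y 7.08 xaxis [ 0.0017 -0.0017 -1.    ] F [-0.1 -0.3 -2.8] op 0.0129
shift [-0.0617  0.0001  0.0001] turn [ 0.08  0.11 -0.09]
```

View pics/c10.png

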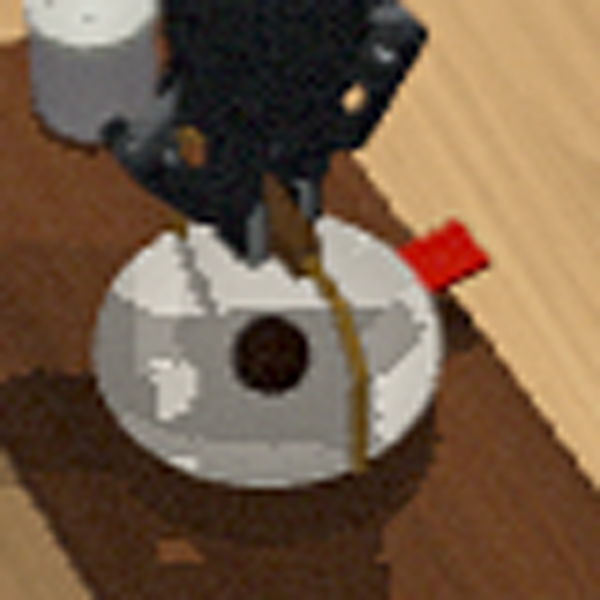

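The dish is held, lifted 18 mm and carrying about 3 N. The truffle is still in the middle. I'll lift the remaining 62 mm.

Emit:
play_rows(
  increments="0 0 0 -0.0005 0 0 255;0 0 0 -0.0015 0 0 255;0 0 0 -0.0035 0 0 255;0 0 0 -0.006 0 0 255;0 0 0 -0.009 0 0 255;0 0 0 -0.012 0 0 255;0 0 0 -0.015 0 0 255;0 0 0 -0.0175 0 0 255;0 0 0 -0.0195 0 0 255;0 0 0 -0.021 0 0 255;0 0 0 -0.022 0 0 255;0 0 0 -0.0225 0 0 255",
)

```text
t: 12.7
ee_pos: [0.5141, -0.1923, 0.1709]
tcp_rot: [0.531, 0.468, 0.529, -0.468]
force: [0.3, 0.5, -3.7]
opening: 0.0132
```

Emit:
play_rows(
  increments="0 0 0 -0.0005 0 0 255;0 0 0 -0.0015 0 0 255;0 0 0 -0.0035 0 0 255;0 0 0 -0.007 0 0 255;0 0 0 -0.012 0 0 255;0 0 0 -0.018 0 0 255;0 0 0 -0.024 0 0 255;0 0 0 -0.03 0 0 255;0 0 0 -0.034 0 0 255;0 0 0 -0.037 0 0 255;0 0 0 -0.0385 0 0 255;0 0 0 -0.039 0 0 255",
)

```text
t: 13.7
ee_pos: [0.514, -0.1922, 0.2102]
tcp_rot: [0.531, 0.468, 0.529, -0.468]
force: [-0.3, 1.0, -3.3]
opening: 0.0134
```

Run:
```python
from h import *
from go import plan
a=get_image('side');b=get_image('top');plan([.5141,-.1923,.210],-83)
print(read_state()['joint_pos'])
r=lambda x:cv2.resize(x[:,:,::-1],(400,400),interpolation=cv2.INTER_CUBIC)
cv2.imwrite('pics/c11.png',np.hstack([r(a[170:270,270:370]),r(b[150:270,300:420])]))
```

```text
t 13.8 pos [ 0.514  -0.1922  0.2098] yaw_y 7.08 xaxis [ 0.0016 -0.0016 -1.    ] F [ 0.  -0.9 -3.6] op 0.0134
shift [-0.0002  0.0001  0.0001] turn [ 9.008e+01  2.000e-02 -1.400e-01]
[-4.24214293e-01  3.34969246e-01  1.57931306e+00 -9.09383339e-04
  1.22521694e+00 -5.47544880e-01]
```

View pics/c11.png

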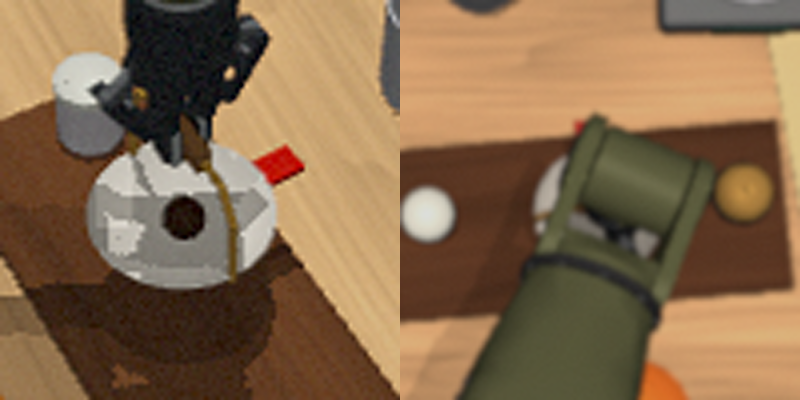

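Emit:
play_rows(
  increments="0.3 0 0 0 0 0 255;1 0 0 0 0 0 255;2.2 0 0 0 0 0 255;4 0 0 0 0 0 255;6.5 0 0 0 0 0 255;9.5 0 0 0 0 0 255;12.5 0 0 0 0 0 255;15.5 0 0 0 0 0 255;18 0 0 0 0 0 255;20 0 0 0 0 0 255;21.3 0 0 0 0 0 255;22 0 0 0 0 0 255",
)

```text
t: 14.8
ee_pos: [0.5139, -0.1922, 0.2097]
tcp_rot: [0.431, 0.561, 0.43, -0.561]
force: [0.1, 0.4, -2.8]
opening: 0.0131
```

Run:
```python
from h import *
from go import plan
a=get_image('side');plan([.5141,-.1923,.210],-83)
cv2.imwrite('pics/c12.png',cv2.resize(a[170:270,270:370,::-1],(600,600),interpolation=cv2.INTER_CUBIC))
```

```text
t 14.85 pos [ 0.5139 -0.1922  0.2097] yaw_y -15.02 xaxis [ 0.0014 -0.0016 -1.    ] F [-0.3  0.  -3.7] op 0.0132
shift [-0.0003  0.0002  0.0001] turn [67.98 -0.   -0.13]
```

View pics/c12.png

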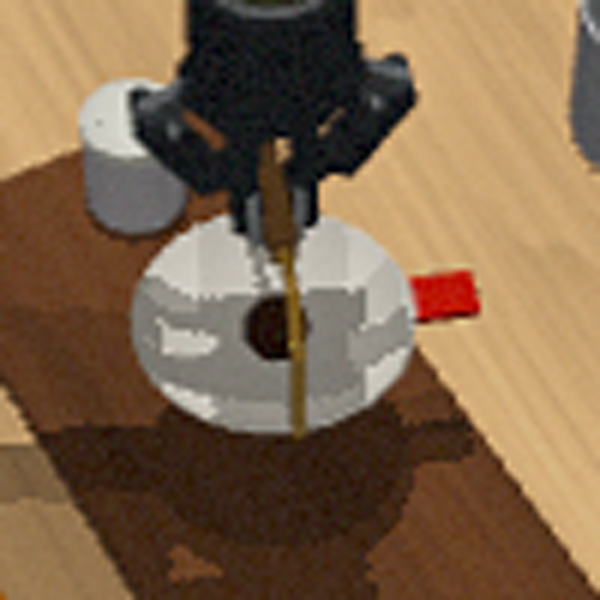

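Emit:
play_rows(
  increments="0.4 0 0 0 0 0 255;1.5 0 0 0 0 0 255;3.5 0 0 0 0 0 255;6.5 0 0 0 0 0 255;10.5 0 0 0 0 0 255;15 0 0 0 0 0 255;19.5 0 0 0 0 0 255;24 0 0 0 0 0 255;28 0 0 0 0 0 255;31 0 0 0 0 0 255;33 0 0 0 0 0 255;34 0 0 0 0 0 255",
)

```text
t: 15.85
ee_pos: [0.5139, -0.1922, 0.2097]
tcp_rot: [0.247, 0.663, 0.246, -0.662]
force: [-0.5, 0.0, -4.2]
opening: 0.0132
```

Emit:
play_rows(
  increments="0.4 0 0 0 0 0 255;1.5 0 0 0 0 0 255;3.5 0 0 0 0 0 255;6.5 0 0 0 0 0 255;10.5 0 0 0 0 0 255;15 0 0 0 0 0 255;19.5 0 0 0 0 0 255;24 0 0 0 0 0 255;28 0 0 0 0 0 255;31 0 0 0 0 0 255;33 0 0 0 0 0 255;34 0 0 0 0 0 255",
)

```text
t: 16.85
ee_pos: [0.5139, -0.1922, 0.2098]
tcp_rot: [0.042, 0.706, 0.041, -0.705]
force: [0.8, 0.8, -3.8]
opening: 0.0129
```

Run:
```python
from h import *
from go import plan
a=save('side','s13.png');b=get_image('top');plan([.5141,-.1923,.210],-83)
for n in('side','top'):
  for t in('dish_tab','dish','truffle_center','bell'): print(n,t,[(np.round(r['xy'],1).tolist(),round(r['p'],2)) for r in spot_point(n,t)][:3])
r=lambda x:cv2.resize(x[:,:,::-1],(400,400),interpolation=cv2.INTER_CUBIC)
cv2.imwrite('pics/c13.png',np.hstack([cv2.resize(a[180:300,270:390,::-1],(400,400),interpolation=cv2.INTER_CUBIC),r(b[150:270,300:420])]))
print(read_state()['t'])
```

```text
t 16.95 pos [ 0.5139 -0.1922  0.2097] yaw_y -83.16 xaxis [ 0.0014 -0.0016 -1.    ] F [ 0.1 -0.2 -3.3] op 0.013
shift [-0.0003  0.0002 -0.0002] turn [-0.16 -0.07 -0.1 ]
side dish_tab [([176.9, 178.0], 0.83), ([220.5, 283.2], 0.81), ([330.6, 246.1], 0.7)]
side dish [([202.6, 179.1], 0.83), ([317.8, 228.5], 0.82), ([253.5, 288.2], 0.62)]
side truffle_center [([315.5, 225.2], 0.67)]
side bell [([348.2, 284.4], 0.7), ([318.2, 224.3], 0.65)]
top dish_tab [([241.6, 302.2], 0.82), ([365.5, 296.4], 0.6), ([383.3, 208.1], 0.54)]
top dish [([246.0, 277.3], 0.93), ([366.9, 272.0], 0.77), ([357.7, 213.8], 0.6)]
top truffle_center []
top bell [([399.8, 209.1], 0.68)]
17.35
```

View pics/c13.png

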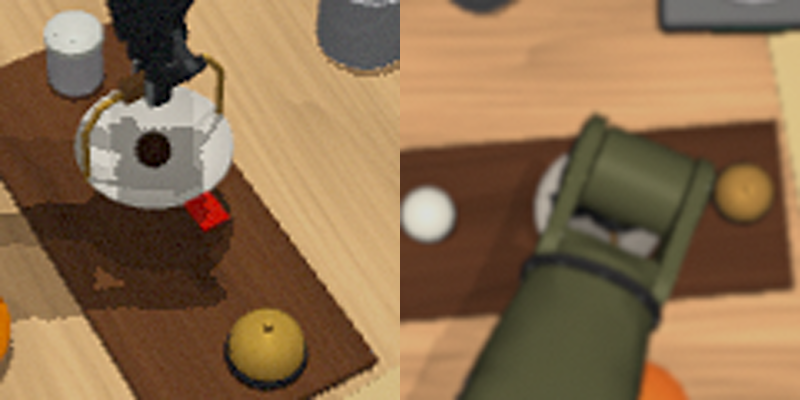

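View pics/s13.png

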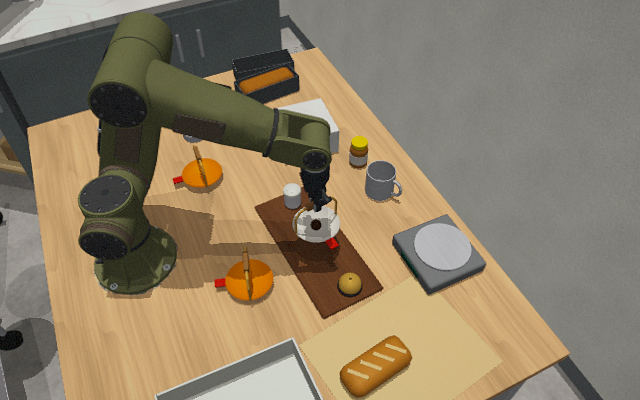

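Run:
```python
from h import *
th=np.linspace(0,6.283,180);z=.092;y=np.radians(-83)
p=proj('side',np.c_[.514+.068*np.cos(th),-.1922+.068*np.sin(th),0*th+z+.029]);C=lambda x:(np.array(x)-[270,180])*3.333
print('rim',C(p.min(0)),C(p.max(0)),'truffle',C(proj('side',[.514,-.1922,z+.022])[0]),'tab',C(proj('side',[.514+.085*np.cos(y),-.1922+.085*np.sin(y),z+.028])[0]))
a=np.array(cv2.imread('pics/s13.png'))[205:255,285:345];cv2.imwrite('pics/c14.png',cv2.resize(a,(720,600),interpolation=cv2.INTER_CUBIC))
print('drawer/bell unchanged? diff', )
```

```text
rim [71.84639762 81.27988438] [228.96091379 204.82640778] truffle [150.43455256 146.23435641] tab [204.12191541 209.24885176]
drawer/bell unchanged? diff
```

View pics/c14.png

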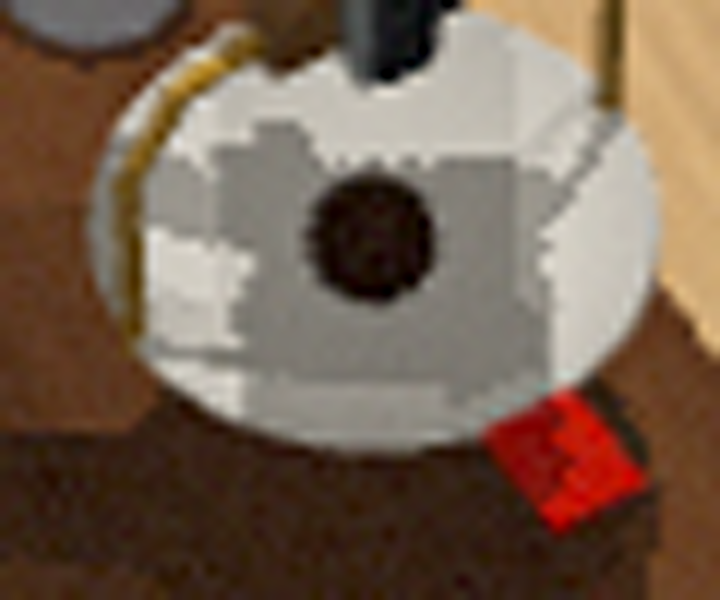

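Run:
```python
from h import *
s=read_state();print(s['t'],np.abs(s['dq']).max(),s['force'],s['opening'],s['ee_pos'])
finish_job()
```

```text
17.35 0.002169106476359553 [ 0.72091517 -0.21880858 -3.35325521] 0.013122647400973672 [ 0.51393114 -0.1921565   0.20975283]
the job is handed in; nothing more can be done
```

The job is handed in at 17.35 s. The drawer is shut and the dish is held about 80 mm above the board, with its red tab pointing at the bell.

- **Drawer:** I pushed the bar handle until it met the hard stop, at about 25 N. A picture afterwards showed the drawer front flush with the cabinet.
- **Dish:** I pinched the wooden bar at 60 N, lifted straight up, and turned 90° clockwise seen from above.
- **Tab direction:** The tab now points at about -83°, and I measured the bell at about -81° from the dish.
- **Last checks:**
  - The arm was still, with a tool tilt of about 0.1°. It carried about 3.4 N, which fits the dish alone.
  - In the side picture the rim, tab and truffle were all shifted by the same roughly 1 pixel from where a level, centred dish would put them. So the dish looks level and the truffle is in the middle.
  - The bell, shaker and jug showed no sign of having moved.
- **Disagreements:**
  - My first fit put the dish's angle at 3.4°. A closer fit gave 7.0°, which I used.
  - In the last pictures the trained networks mostly ranked the orange look-alikes above the white dish. They also missed the truffle in the top view, where the arm hid it.

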